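# Kit one gear train into its tray

## Task

Kit out one gear train for the assembler: put the four spoked brass wheels into the tray, pinion upwards, each lying flat in the round pocket of its own size - the largest wheel in the largest pocket, and so on down to the smallest. Set each one down gently, do not drop it. Leave the grey steel wheel and the solid, uncut brass blank where they lie: they do not belong to this set.

Things in the scene. Friction and masses are not known exactly. Their poses are not given: they have to be found in the camera images.
- wheel66_centre (a point): The largest brass spoked wheel: brass disc 66 mm across its teeth, 6 mm thick, four spokes with open windows, lying flat on a 3 mm dark mat. On its axis a grey steel pinion, a post 12 mm in diameter, stands up from the disc to 36 mm above the underside: lift it by this, from above. Point at its centre, on the axis, 18 mm above the underside; z along the axis, up. About 125 g.
- wheel55_centre (a point): The second largest brass spoked wheel: brass disc 55 mm across its teeth, 6 mm thick, four spokes with open windows, lying flat on a 3 mm dark mat. On its axis a grey steel pinion, a post 12 mm in diameter, stands up from the disc to 36 mm above the underside: lift it by this, from above. Point at its centre, on the axis, 18 mm above the underside; z along the axis, up. About 100 g.
- wheel44_centre (a point): The third largest brass spoked wheel: brass disc 44 mm across its teeth, 6 mm thick, four spokes with open windows, lying flat on a 3 mm dark mat. On its axis a grey steel pinion, a post 12 mm in diameter, stands up from the disc to 36 mm above the underside: lift it by this, from above. Point at its centre, on the axis, 18 mm above the underside; z along the axis, up. About 80 g.
- wheel33_centre (a point): The smallest brass spoked wheel: brass disc 33 mm across its teeth, 6 mm thick, four spokes with open windows, lying flat on a 3 mm dark mat. On its axis a grey steel pinion, a post 12 mm in diameter, stands up from the disc to 36 mm above the underside: lift it by this, from above. Point at its centre, on the axis, 18 mm above the underside; z along the axis, up. About 65 g.
- steel44_centre (a point): The grey steel spoked wheel, not part of this set: same build and size as the 44 mm brass wheel (12 mm pinion up to 36 mm, centre point 18 mm above its underside), but all of grey steel. Stays where it lies.
- blank55_centre (a point): The brass blank, not part of this set: same size as the 55 mm brass wheel (12 mm pinion up to 36 mm, centre point 18 mm above its underside), but a solid plain disc with no spokes, windows or teeth. Stays where it lies.
- pocket84_floor (a point): The largest tray pocket, for the 66 mm wheel: round recess 84 mm in diameter, 7 mm deep, dark floor, in a light grey module 99 mm square. Point at the centre of its floor, 6 mm above the bench; x, y along the module's sides, z up. The four modules stand in any order, two by two, 100 mm apart, in a fixed blue tray 212 mm square, rim 14 mm high.
- pocket73_floor (a point): The second largest tray pocket, for the 55 mm wheel: round recess 73 mm in diameter, 7 mm deep, dark floor, in a light grey module 99 mm square. Point at the centre of its floor, 6 mm above the bench; x, y along the module's sides, z up. The four modules stand in any order, two by two, 100 mm apart, in a fixed blue tray 212 mm square, rim 14 mm high.
- pocket62_floor (a point): The third largest tray pocket, for the 44 mm wheel: round recess 62 mm in diameter, 7 mm deep, dark floor, in a light grey module 99 mm square. Point at the centre of its floor, 6 mm above the bench; x, y along the module's sides, z up. The four modules stand in any order, two by two, 100 mm apart, in a fixed blue tray 212 mm square, rim 14 mm high.
- pocket51_floor (a point): The smallest tray pocket, for the 33 mm wheel: round recess 51 mm in diameter, 7 mm deep, dark floor, in a light grey module 99 mm square. Point at the centre of its floor, 6 mm above the bench; x, y along the module's sides, z up. The four modules stand in any order, two by two, 100 mm apart, in a fixed blue tray 212 mm square, rim 14 mm high.
Not all that is in view belongs to the job. What is shaped like the part that bears pocket73_floor but red is not meant.

How it is judged (in metres and radians):
At the end, for the whole second after the job is handed in: Each of the four brass spoked wheels lies flat (within 0.12 rad), pinion up, on the floor of the pocket of its own size rank (centre within 13 mm of the pocket's centre and no more than 3.5 mm high), released and at rest; the steel wheel and the blank are within 20 mm of where they began (horizontal distance between wheel66_centre and pocket84_floor below 0.013 m and z of wheel66_centre in the frame of pocket84_floor below 0.0215 m and angle between each of wheel66_centre, wheel55_centre, wheel44_centre, wheel33_centre's own z axis and vertical below 0.12 rad and linear speed of each of wheel66, wheel55, wheel44, wheel33 below 0.02 m/s and angular speed of each of wheel66, wheel55, wheel44, wheel33 below 0.3 rad/s and horizontal distance between wheel55_centre and pocket73_floor below 0.013 m and z of wheel55_centre in the frame of pocket73_floor below 0.0215 m and horizontal distance between wheel44_centre and pocket62_floor below 0.013 m and z of wheel44_centre in the frame of pocket62_floor below 0.0215 m and horizontal distance between wheel33_centre and pocket51_floor below 0.013 m and z of wheel33_centre in the frame of pocket51_floor below 0.0215 m and distance of each of steel44_centre, blank55_centre from where it was at the start of the episode below 0.02 m); the robot touches nothing.
It fails at once if a brass wheel is dropped or thrown (faster than 0.6 m/s within about 30 mm of the bench) ((linear speed of wheel66 above 0.6 m/s and height (world z) of wheel66_centre below 0.048 m) or (linear speed of wheel55 above 0.6 m/s and height (world z) of wheel55_centre below 0.048 m) or (linear speed of wheel44 above 0.6 m/s and height (world z) of wheel44_centre below 0.048 m) or (linear speed of wheel33 above 0.6 m/s and height (world z) of wheel33_centre below 0.048 m)).
It fails at once if the steel wheel is moved by more than 20 mm (distance of steel44_centre from where it was at the start of the episode above 0.02 m).
It fails at once if the brass blank is moved by more than 20 mm (distance of blank55_centre from where it was at the start of the episode above 0.02 m).
It also fails if it takes over 93 s, if anything falls off the work surface, if the arm or the gripper's body presses on something with over 40 N, if the wrist force passes 120 N, or if a joint passes its speed limit or range.

## Robot

A 6-joint arm with a two-finger parallel gripper is mounted at the origin on the work surface. World frame = base frame: x ahead of the robot, y to its left, z up, the work surface at z = 0. Lengths are in m, angles in degrees, forces in N, time in s.
With the tool pointing down it reaches from about 0.25 to 0.725 m from the base axis. Payload 9.7 kg.
Tool frame: the origin (TCP) lies midway between the tips of the shut fingers; the grasp point (between the pads) lies 19 mm behind it; z points along the fingers, y is the direction in which the jaws open and shut (so a half turn about z gives the same grasp; the last joint's range is limited). The gripper opens to 85 mm and grips with 20 to 120 N. Pads are 22 mm wide; open, the fingers measure 114 mm over their backs; the gripper's body (76 mm by 85 mm) begins 54 mm behind the grasp point. The pads swing forward as they close: fully open they stand 13 mm farther back than shut.
Start: joints at [76.834, 4.979, 10.078, 95.1, 0, 90], TCP at [0.125, 0.536, 0.231] pointing down, gripper open.
Joint ranges: [-179.16, 179.16], [-48.56, 103.87], [-65.8, 70.77], [-126.05, 130.52], [-82.76, 87.17], [-180, 180]. Speed limits (degrees/s): [127.2, 127.2, 147.25, 180, 180, 180].

## Interface

Orientations are given as [roll, pitch, yaw] about the fixed x, y, z axes, in that order (R = Rz(yaw) Ry(pitch) Rx(roll)).
In Python, from workcell import bot, camera, recognise gives the robot as it stands. The module is installed in compiled form; this text tells all that it offers.
- The arm moves only by the tool apply_moves, never from a script. Its argument "targets" is one flat list of numbers, 7 for each row, row after row: the shift along the world's x, y, z in units of 30 mm (1.0 is 30 mm), then the turn, a rotation vector about the world's x, y, z in units of 6 degrees (1.0 is 6 degrees), then the opening, from 0 (shut) to 1 (fully open). A call has 1 to 5 rows; each row is the pose to reach, as a shift and turn from the pose commanded when the call began; what a row does not reach only later rows make up. A row lasts 1/10 s, in which the tool goes at most 50 mm and 8.59 degrees, less where a joint would pass 70% of its speed; a pose out of reach is approached as far as the arm can. A call with a gripper value outside its range is refused whole. The fingers move at their own pace and stop on an object; "newtons" is the grip in N (left out, the last holds). Time passes only in rows, so rows that repeat a pose let the fingers close. It gives the time, the measured TCP pose, the force and the opening at its end, in the units of the state.
- bot.get_obs(): the state, without advancing time (a new reading comes with each control period).
- camera(name): name is "scene" or "side" or "wrist"; returns a dict with "img" (480x640x3 uint8, red, green, blue), "intrinsics" (3x3 intrinsics, pixels), "k1" (the pictures are not rectified: a ray, as slopes to the right and down, at radius r is drawn at 1 + k1 r^2 times it, then the intrinsics apply), "origin" and "rotation" of the camera in the world. Camera axes: x right, y up, looking along -z (the intrinsics and any distortion apply to the point x, -y, -z); pixel columns grow to the right and rows downward; lengths in m; the calibration is good to about 2 mm. A picture is of the moment at which its call begins. There is no depth.
- bot.job_done(): hands the job in, once; it reports no verdict.
Trained networks look in the newest picture that a camera, given by its name, has taken for a name from the list of things; names that differ only in an ending like _2 or _b are one class to them, and where a whole thing is asked for, a point or a joint stands for the part that bears it (a point fixed in the world has none). Each returns a list of dicts, best first, with "conf" (0 to 1); they miss things now and then, are a little off and sometimes report something else, mostly with a low value. They report only what shows in the picture. A call takes as long as a camera call. They do not tell look-alikes from the thing itself.
- recognise(query, camera): "box" ([left, top, right, bottom] in pixels, round what is visible of it).
The state is a dict: "time": time; "q": joint angles; "qd": joint speeds; "joint_efforts": joint torques, N m; "ee_pos": TCP position; "tcp_rot": TCP orientation; "wrist_force": force on the tool from outside, world axes, zero at the start; "torque": the same for the moment, N m; "opening": finger opening in m.
Only numpy, scipy, OpenCV 4.12 (cv2) and the standard library are available. Lean on these libraries where they do the work, as an engineer would, in place of code of your own. Each camera call takes 0.05 s, during which the arm holds its last target.

## Working session

There is one attempt and no reset: what is moved stays moved. The work goes in short steps, Python scripts to look and compute and a tool call to move; the robot and the scene stay as the last step left them, time stands still between calls to the robot, and variables do not carry over. Pictures are saved under pics/ and viewed, and the job is handed in when it is done.

Besides the shell and the picture viewer there is one more tool, called after "Request:" as name(argument=value, ...) on one line, values as JSON. apply_moves: Moves the arm, as the interface text tells. Its arguments: {"type":"object","properties":{"targets":{"type":"array"},"newtons":{"type":"number"}},"required":["targets"]}

```bash
mkdir -p pics; cat > h.py <<'E'
import numpy as np, cv2
from workcell import bot, camera, recognise
def ray(c,u,v):
    K=np.array(c["intrinsics"]); k1=c["k1"]
    d=np.array([(u-K[0,2])/K[0,0],(v-K[1,2])/K[1,1]])
    s=d.copy()
    for _ in range(30): s=d/(1+k1*(s@s))
    r=np.array(c["rotation"])@np.array([s[0],-s[1],-1.0])
    return np.array(c["origin"]),r
def onz(c,u,v,z):
    o,r=ray(c,u,v); return o+r*(z-o[2])/r[2]
def proj(c,p):
    K=np.array(c["intrinsics"]); q=np.array(c["rotation"]).T@(np.array(p)-np.array(c["origin"]))
    s=np.array([q[0],-q[1]])/-q[2]; s=s*(1+c["k1"]*(s@s))
    return np.array([K[0,0]*s[0]+K[0,2],K[1,1]*s[1]+K[1,2]])
def save(c,n): cv2.imwrite("pics/"+n+".png",c["img"][:,:,::-1])
E
python3 - <<'E'
from h import *
for n in ["scene","side","wrist"]:
    c=camera(n); save(c,n+"0"); print(n,np.round(c["origin"],3),c["k1"])
    for q in ["wheel66_centre","wheel55_centre","wheel44_centre","wheel33_centre","steel44_centre","blank55_centre","pocket84_floor","pocket73_floor","pocket62_floor","pocket51_floor"]:
        print(q,[(np.round(d["box"]).astype(int).tolist(),round(d["conf"],2)) for d in recognise(q,n)][:4])
o=bot.get_obs(); print(o["time"],o["ee_pos"],o["tcp_rot"],o["opening"],o["wrist_force"])
E
```

```text
scene [0.875 0.375 0.883] -0.12420452210318977
wheel66_centre [([241, 248, 272, 270], 0.8), ([335, 262, 396, 316], 0.51)]
wheel55_centre [([167, 193, 194, 213], 0.59)]
wheel44_centre [([294, 216, 308, 232], 0.53)]
wheel33_centre [([210, 171, 220, 185], 0.68)]
steel44_centre [([197, 229, 217, 248], 0.47)]
blank55_centre [([236, 188, 258, 208], 0.62)]
pocket84_floor [([352, 320, 421, 382], 0.87)]
pocket73_floor [([418, 373, 487, 449], 0.83), ([389, 209, 444, 265], 0.65), ([309, 294, 373, 358], 0.63)]
pocket62_floor [([336, 259, 396, 318], 0.57)]
pocket51_floor [([377, 279, 438, 338], 0.96)]
side [ 0.031 -0.572  0.671] 0.03197108230291636
wheel66_centre [([379, 250, 416, 275], 0.92)]
wheel55_centre [([474, 326, 507, 350], 0.71)]
wheel44_centre [([328, 268, 347, 294], 0.75)]
wheel33_centre [([433, 349, 451, 371], 0.59)]
steel44_centre [([437, 278, 462, 300], 0.71)]
blank55_centre [([380, 315, 412, 339], 0.93)]
pocket84_floor [([274, 176, 333, 205], 0.86)]
pocket73_floor [([303, 188, 359, 221], 0.74), ([191, 232, 256, 275], 0.74), ([252, 149, 296, 177], 0.67)]
pocket62_floor [([272, 206, 330, 240], 0.62)]
pocket51_floor [([243, 189, 300, 223], 0.83)]
wrist [0.051 0.553 0.373] 0.008245033618504654
wheel66_centre []
wheel55_centre []
wheel44_centre []
wheel33_centre []
steel44_centre []
blank55_centre []
pocket84_floor []
pocket73_floor [([19, 360, 111, 401], 0.79)]
pocket62_floor []
pocket51_floor []
1.65 [0.1252738  0.5355325  0.23129655] [1.79999152e+02 2.82502462e-04 1.66833485e+02] 0.08540476066431739 [-0.65850172 -0.20446488 -0.09947106]
```

View pics/scene0.png

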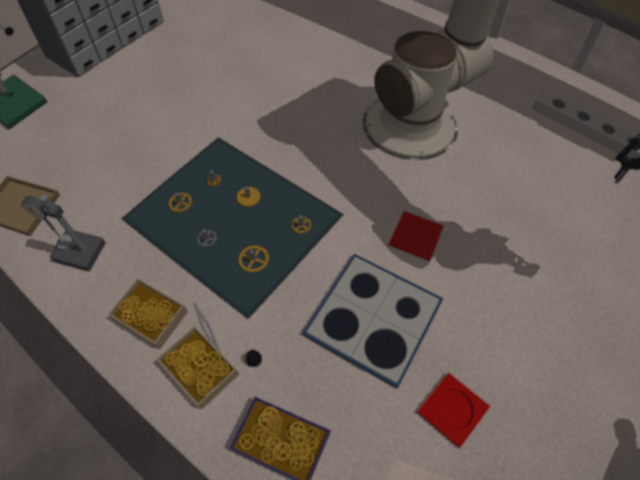

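View pics/side0.png

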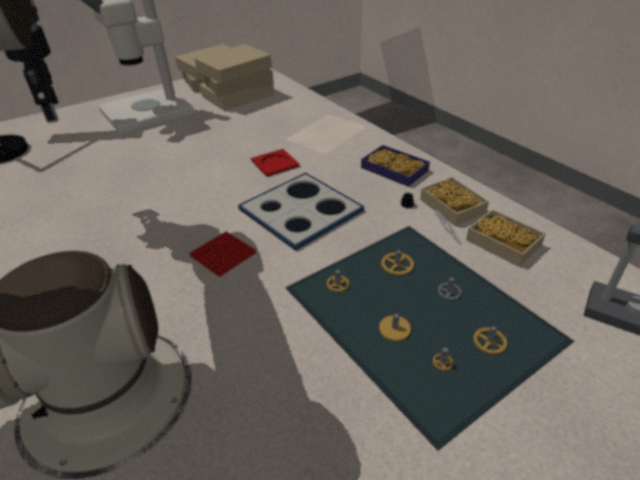

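View pics/wrist0.png

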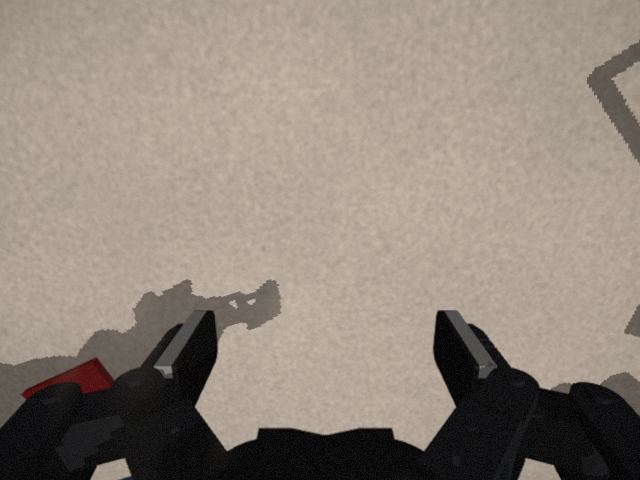

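```bash
cat > m.py <<'E'
from h import *
for n in ["scene","side"]:
    c=camera(n); im=c["img"]; hsv=cv2.cvtColor(im,cv2.COLOR_RGB2HSV)
    m=cv2.inRange(hsv,(15,130,90),(35,255,255)); 
    k,lab,st,ce=cv2.connectedComponentsWithStats(cv2.morphologyEx(m,cv2.MORPH_CLOSE,np.ones((3,3))))
    print(n)
    for i in range(1,k):
        if st[i,4]<25: continue
        l,t,w,h=st[i,:4]; pts=np.argwhere(lab==i)[:,::-1].astype(np.float32)
        hull=cv2.convexHull(pts)
        P=np.array([onz(c,*q,0.009)[:2] for q in hull[:,0]],np.float32)
        (x,y),r=cv2.minEnclosingCircle(P)
        if .1<np.hypot(x,y)<.8 and r<.05: print("brass",(l,t,w,h),"ctr",round(x,4),round(y,4),"d",round(2000*r,1))
    g=cv2.cvtColor(im,cv2.COLOR_RGB2GRAY); d=((g<55)*255).astype(np.uint8)
    k,lab,st,ce=cv2.connectedComponentsWithStats(d)
    for i in range(1,k):
        if not 100<st[i,4]<3000: continue
        pts=np.argwhere(lab==i)[:,::-1].astype(np.float32); hull=cv2.convexHull(pts)
        P=np.array([onz(c,*q,0.013)[:2] for q in hull[:,0]],np.float32)
        (x,y),r=cv2.minEnclosingCircle(P)
        if .1<np.hypot(x,y)<.9 and .02<r<.06: print("dark",st[i,:4],"ctr",round(x,4),round(y,4),"d",round(2000*r,1))
    big=cv2.resize(im[160:290,140:360] if n=="scene" else im[220:390,260:540],None,fx=2.8,fy=2.8,interpolation=2)
    cv2.imwrite(f"pics/crop_{n}.png",big[:,:,::-1])
E
python3 m.py
```

```text
sceneTraceback (most recent call last):
  File "m.py", line 11, in <module>
    P=np.array([onz(c,*q,0.009)[:2] for q in hull[:,0]],np.float32)
                ~~~^^^^^^^^^^^^
  File "h.py", line 11, in onz
    o,r=ray(c,u,v); return o+r*(z-o[2])/r[2]
                                        ~^^^
IndexError: invalid index to scalar variable.
```

```bash
python3 - <<'E'
from h import *
c=camera("scene");print(c["rotation"],c["intrinsics"])
E
```

```text
[ 32.08588407  -0.13871877 127.59237803] [[465.94386962   0.         322.22795883]
 [  0.         465.94386962 240.51844392]
 [  0.           0.           1.        ]]
```

Rotation is roll-pitch-yaw in degrees; adapt.

```bash
sed -i 's/np.array(c\["rotation"\])/Rm(c)/; s/^def ray/from scipy.spatial.transform import Rotation\ndef Rm(c): return Rotation.from_euler("xyz",c["rotation"],degrees=True).as_matrix()\ndef ray/' h.py; python3 m.py
```

```text
scene
brass (np.int32(237), np.int32(187), np.int32(23), np.int32(19)) ctr 0.4489 -0.1721 d 57.1
brass (np.int32(169), np.int32(193), np.int32(23), np.int32(18)) ctr 0.5593 -0.291 d 53.7
brass (np.int32(292), np.int32(218), np.int32(19), np.int32(15)) ctr 0.4347 -0.0217 d 42.5
brass (np.int32(239), np.int32(246), np.int32(30), np.int32(26)) ctr 0.5669 -0.0484 d 65.3
dark [351 274  27  24] ctr 0.4757 0.1804 d 56.9
dark [396 298  23  20] ctr 0.4637 0.2794 d 46.8
dark [324 309  34  31] ctr 0.5746 0.1922 d 68.5
dark [365 330  41  38] ctr 0.5624 0.2911 d 79.5
side
brass (np.int32(382), np.int32(254), np.int32(32), np.int32(21)) ctr 0.5675 -0.0501 d 64.5
brass (np.int32(327), np.int32(277), np.int32(22), np.int32(14)) ctr 0.4356 -0.0233 d 42.0
brass (np.int32(380), np.int32(316), np.int32(31), np.int32(24)) ctr 0.449 -0.1733 d 55.3
brass (np.int32(474), np.int32(328), np.int32(33), np.int32(25)) ctr 0.5609 -0.291 d 54.3
brass (np.int32(433), np.int32(356), np.int32(18), np.int32(14)) ctr 0.4624 -0.2747 d 30.5
dark [288 183  31  15] ctr 0.5632 0.2894 d 75.4
dark [402 194  12  14] ctr 0.7353 0.0976 d 56.5
dark [317 200  28  14] ctr 0.5735 0.1885 d 64.9
dark [262 202  18   9] ctr 0.4628 0.276 d 42.0
dark [286 218  24  14] ctr 0.4745 0.1777 d 53.7
dark [585 308  55  26] ctr 0.7624 -0.3888 d 87.0
dark [180 361  12  47] ctr 0.1015 -0.0594 d 86.1
dark [ 15 424  22  45] ctr -0.1136 -0.0239 d 88.1
dark [ 60 468  49  11] ctr -0.0581 -0.1125 d 62.1
```

View pics/crop_scene.png

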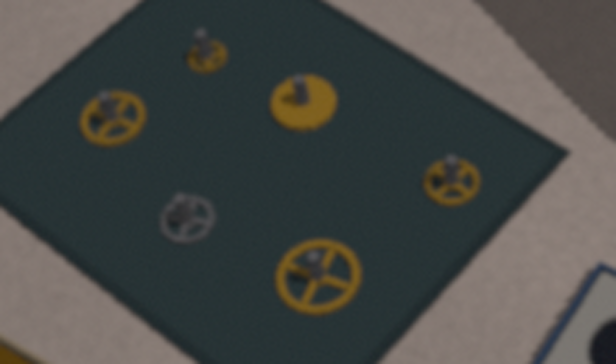

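View pics/crop_side.png

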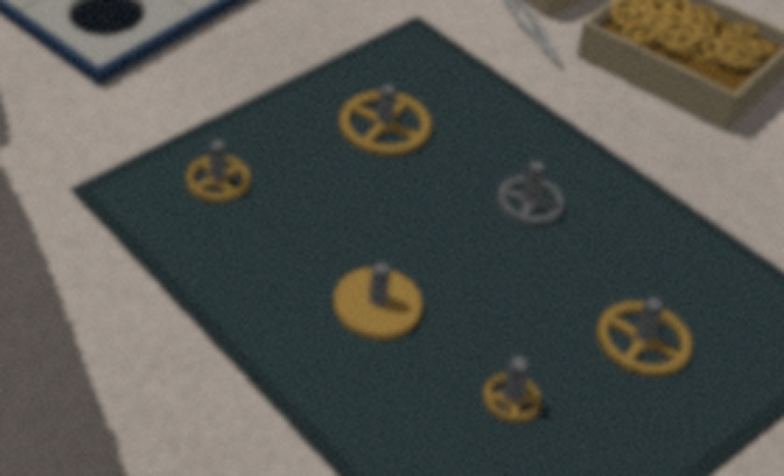

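Request:
apply_moves(targets=[0.95, -1.26, -0.2, 0, 0, 0, 0.5, 1.9, -2.52, -0.4, 0, 0, 0, 0.5, 2.85, -3.78, -0.6, 0, 0, 0, 0.5, 3.8, -5.04, -0.8, 0, 0, 0, 0.5, 4.75, -6.3, -1.0, 0, 0, 0, 0.5], newtons=40)

```text
time: 2.35
ee_pos: [0.2684, 0.345, 0.2012]
tcp_rot: [180.0, 0.0, 166.9]
wrist_force: [0.3, 0.7, 0.6]
opening: 0.0425
```

```bash
python3 -c "
from h import *
o=bot.get_obs(); print(o['q'],o['ee_pos'],o['time'])
c=camera('scene');print(onz(c,207,238,0.009),onz(c,214,181,.009))"
```

```text
[ 5.21146997e+01 -1.09717459e+01 -8.54550333e+00  9.23904594e+01
 -2.47466580e-03  6.52493916e+01] [0.26843713 0.34498521 0.20115128] 2.35
[ 0.59216777 -0.16579147  0.009     ] [ 0.46527264 -0.26983848  0.009     ]
```

Request:
apply_moves(targets=[0.95, -1.26, -0.3, 0, 0, 0, 0.5, 1.9, -2.52, -0.6, 0, 0, 0, 0.5, 2.85, -3.78, -0.9, 0, 0, 0, 0.5, 3.8, -5.04, -1.2, 0, 0, 0, 0.5, 4.75, -6.3, -1.5, 0, 0, 0, 0.5])

```text
time: 2.9
ee_pos: [0.4112, 0.1559, 0.1563]
tcp_rot: [180.0, 0.0, 166.8]
wrist_force: [1.1, 0.6, 0.4]
opening: 0.0427
```

Request:
apply_moves(targets=[0.95, -1.26, -0.3, 0, 0, 0, 0.5, 1.9, -2.52, -0.6, 0, 0, 0, 0.5, 2.85, -3.78, -0.9, 0, 0, 0, 0.5, 3.8, -5.04, -1.2, 0, 0, 0, 0.5, 4.75, -6.3, -1.5, 0, 0, 0, 0.5])

```text
time: 3.4
ee_pos: [0.5537, -0.0334, 0.111]
tcp_rot: [180.0, 0.0, 166.8]
wrist_force: [0.8, 1.4, -0.1]
opening: 0.0425
```

```bash
python3 - <<'E'
from h import *
c=camera("wrist"); save(c,"w1"); o=bot.get_obs(); print(o["ee_pos"],o["q"],c["origin"],c["rotation"])
print(proj(c,(.567,-.0493,.039)),proj(c,(.567,-.0493,.009)))
E
```

```text
[ 0.55626001 -0.03783802  0.10839608] [-3.83151294  5.34379356 -3.11184987 81.55081473 -0.11713614  9.50250147] [ 0.47898862 -0.01610841  0.25264535] [-1.75964874e+01 -2.01683517e-02  7.68367649e+01]
[305.07139121 281.73410137] [307.24529821 264.40360758]
```

View pics/w1.png

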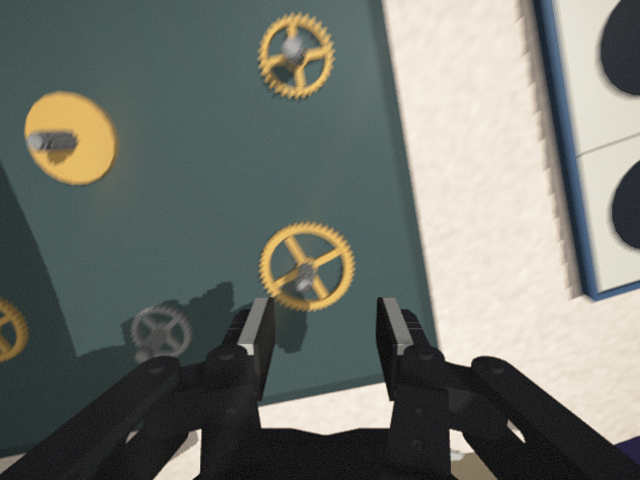

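Request:
apply_moves(targets=[0.4, -0.5, -0.5, 0, 0, 0, 0.5, 0.4, -0.5, -1.5, 0, 0, 0, 0.5, 0.4, -0.5, -2.0, 0, 0, 0, 0.5, 0.4, -0.5, -2.0, 0, 0, 0, 0.5])

```text
time: 3.85
ee_pos: [0.5631, -0.0461, 0.0489]
tcp_rot: [-180.0, -0.2, 166.8]
wrist_force: [-0.8, 0.8, -0.4]
opening: 0.0424
```

```bash
cat > s.py <<'E'
from h import *
import sys
T=dict(w66=(.567,-.0493),w55=(.560,-.291),w44=(.435,-.0225),w33=(.4624,-.2747),p62=(.475,.179),p51=(.463,.278),p73=(.574,.190),p84=(.563,.290))
c=camera("wrist"); save(c,sys.argv[1]); o=bot.get_obs(); p=o["ee_pos"]; print(np.round(p,4),o["time"],o["opening"])
if len(sys.argv)>2:
    t=T[sys.argv[2]]; print("units to target",np.round((np.array(t)-p[:2])/.03,2),"z: to .014",round((.014-p[2])/.03,2)); print("px top/disc",proj(c,(*t,.039)),proj(c,(*t,.009)))
E
python3 s.py w2 w66
```

```text
[ 0.564  -0.0461  0.0508] 3.9 0.04254101267694185
units to target [ 0.1  -0.11] z: to .014 -1.23
px top/disc [320.55824947 312.63286204] [321.22635266 285.55813027]
```

View pics/w2.png

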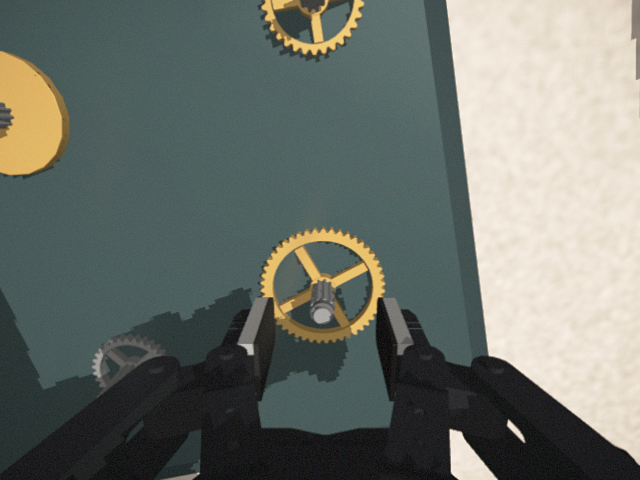

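Request:
apply_moves(targets=[0.08, -0.1, -0.6, 0, 0, 0, 0.5, 0.08, -0.1, -1.24, 0, 0, 0, 0.5, 0.08, -0.1, -1.24, 0, 0, 0, 0.0, 0.08, -0.1, -1.24, 0, 0, 0, 0.0, 0.08, -0.1, -1.24, 0, 0, 0, 0.0])

```text
time: 4.4
ee_pos: [0.568, -0.0493, 0.0159]
tcp_rot: [180.0, 0.1, 166.9]
wrist_force: [0.6, 0.3, -1.0]
opening: 0.0104
```

Request:
apply_moves(targets=[0, 0, 0, 0, 0, 0, 0, 0, 0, 0, 0, 0, 0, 0, 0, 0, 0.5, 0, 0, 0, 0, 0, 0, 1.2, 0, 0, 0, 0, 0, 0, 2.2, 0, 0, 0, 0])

```text
time: 4.9
ee_pos: [0.5664, -0.0495, 0.0806]
tcp_rot: [-180.0, -0.1, 166.8]
wrist_force: [0.4, 0.4, -1.1]
opening: 0.0103
```

```bash
python3 s.py w3 p84
```

```text
[ 0.5688 -0.0496  0.087 ] 4.95 0.010544305358701095
units to target [-0.19 11.32] z: to .014 -2.43
px top/disc [1057.21533196  111.79781158] [948.87224938 114.1294789 ]
```

View pics/w3.png

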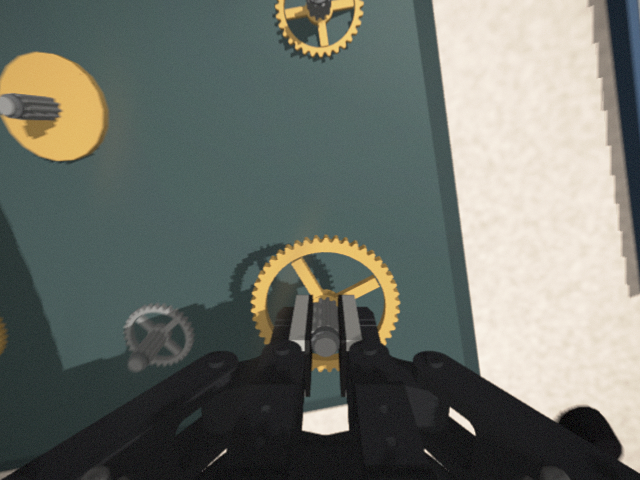

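Request:
apply_moves(targets=[0, 0.8, 0.2, 0, 0, 0, 0, 0, 2.2, 0.2, 0, 0, 0, 0, 0, 3.6, 0.2, 0, 0, 0, 0, 0, 5.0, 0.2, 0, 0, 0, 0, 0, 6.4, 0.2, 0, 0, 0, 0])

```text
time: 5.45
ee_pos: [0.5672, 0.1441, 0.0873]
tcp_rot: [180.0, 0.1, 166.8]
wrist_force: [0.7, 0.2, -1.2]
opening: 0.0105
```

Request:
apply_moves(targets=[0, 1.4, 0, 0, 0, 0, 0, -0.1, 2.8, 0, 0, 0, 0, 0, -0.14, 4.1, 0, 0, 0, 0, 0, -0.14, 4.92, 0, 0, 0, 0, 0, -0.14, 4.92, -0.4, 0, 0, 0, 0])

```text
time: 5.95
ee_pos: [0.5635, 0.2937, 0.0762]
tcp_rot: [179.8, 0.1, 167.0]
wrist_force: [0.3, -0.6, 0.1]
opening: 0.0101
```

```bash
python3 s.py w4 p84
```

```text
[0.5625 0.2914 0.0727] 6.0 0.01008360973677971
units to target [ 0.02 -0.05] z: to .014 -1.96
px top/disc [318.08504423 279.89307716] [318.82631041 259.73128162]
```

View pics/w4.png

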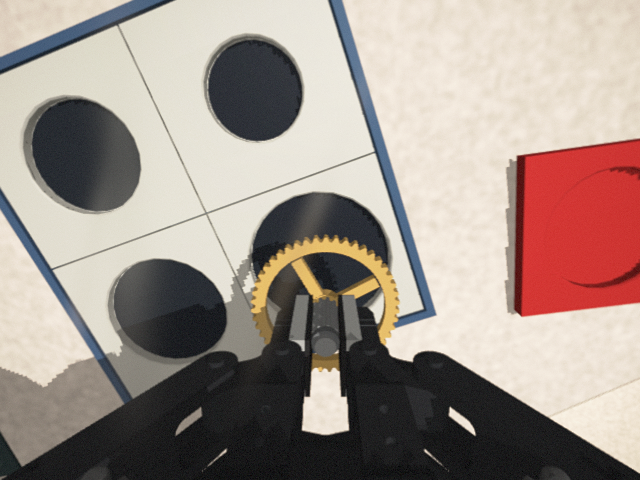

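Request:
apply_moves(targets=[0, -0.03, -0.7, 0, 0, 0, 0, 0, -0.03, -1.3, 0, 0, 0, 0, 0, -0.03, -1.7, 0, 0, 0, 0, 0, -0.03, -1.88, 0, 0, 0, 0, 0, -0.03, -1.88, 0, 0, 0, 0])

```text
time: 6.5
ee_pos: [0.5631, 0.2883, 0.0189]
tcp_rot: [-180.0, 0.0, 166.8]
wrist_force: [-1.4, -1.2, 3.2]
opening: 0.0104
```

Request:
apply_moves(targets=[0, 0, 0, 0, 0, 0, 0, 0, 0, 0, 0, 0, 0, 0.3, 0, 0, 0, 0, 0, 0, 0.5, 0, 0, 0, 0, 0, 0, 0.5])

```text
time: 6.9
ee_pos: [0.5632, 0.2892, 0.0177]
tcp_rot: [180.0, 0.0, 166.8]
wrist_force: [-0.4, -0.1, 0.7]
opening: 0.0424
```

Request:
apply_moves(targets=[0, 0, 0.3, 0, 0, 0, 0.5, 0, 0, 1.3, 0, 0, 0, 0.5, 0, 0, 2.5, 0, 0, 0, 0.5])

```text
time: 7.2
ee_pos: [0.5622, 0.2889, 0.0927]
tcp_rot: [-179.9, -0.1, 166.8]
wrist_force: [0.3, -0.4, -0.1]
opening: 0.0429
```

```bash
python3 s.py w5 w55
```

```text
[0.5646 0.2901 0.1007] 7.25 0.0427742252568984
units to target [ -0.15 -19.37] z: to .014 -2.89
px top/disc [-561.10297927  458.48561179] [-462.85532075  422.00575998]
```

View pics/w5.png

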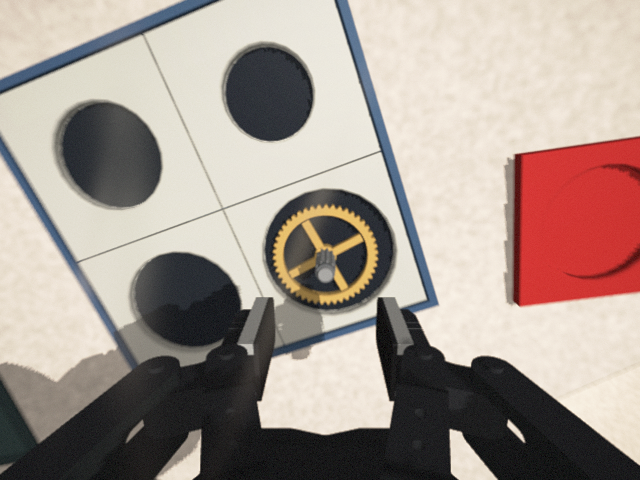

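Request:
apply_moves(targets=[-0.53, -1.3, 0, 0, 0, 0, 0.5, -1.06, -2.6, 0, 0, 0, 0, 0.5, -1.59, -3.9, 0, 0, 0, 0, 0.5, -2.12, -5.2, 0, 0, 0, 0, 0.5, -2.65, -6.5, 0, 0, 0, 0, 0.5])

```text
time: 7.75
ee_pos: [0.4829, 0.093, 0.0933]
tcp_rot: [180.0, 0.1, 166.9]
wrist_force: [0.3, -1.1, -0.7]
opening: 0.0427
```

Request:
apply_moves(targets=[-0.53, -1.3, 0, 0, 0, 0, 0.5, -1.06, -2.6, 0, 0, 0, 0, 0.5, -1.62, -3.89, 0, 0, 0, 0, 0.5, -1.62, -3.89, -0.7, 0, 0, 0, 0.5, -1.62, -3.89, -1.4, 0, 0, 0, 0.5])

```text
time: 8.25
ee_pos: [0.4354, -0.0237, 0.0516]
tcp_rot: [180.0, 0.2, 166.7]
wrist_force: [0.1, 0.2, -0.7]
opening: 0.0424
```

```bash
python3 s.py w6 w44
```

```text
[ 0.4336 -0.0231  0.0478] 8.3 0.04270896618485293
units to target [0.05 0.02] z: to .014 -1.13
px top/disc [327.77240845 299.41058157] [327.32905519 273.99115889]
```

View pics/w6.png

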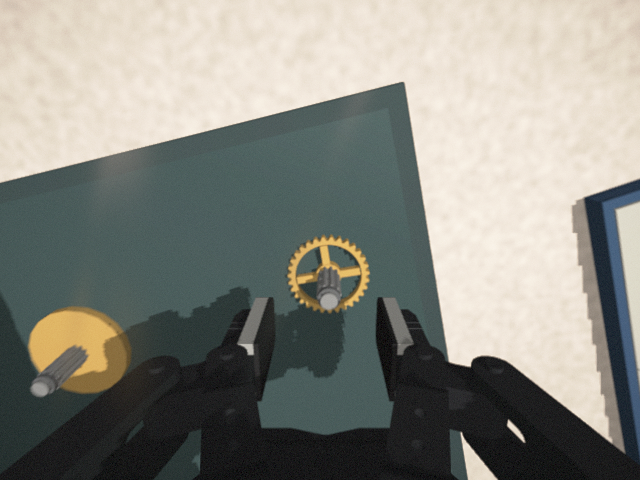

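Request:
apply_moves(targets=[0, 0, -0.7, 0, 0, 0, 0.5, 0, 0, -1.22, 0, 0, 0, 0.5, 0, 0, -1.22, 0, 0, 0, 0.0, 0, 0, -1.22, 0, 0, 0, 0.0, 0, 0, -1.22, 0, 0, 0, 0.0])

```text
time: 8.8
ee_pos: [0.4356, -0.0224, 0.0154]
tcp_rot: [180.0, 0.1, 166.8]
wrist_force: [-0.6, 0.6, -1.7]
opening: 0.0108
```

Request:
apply_moves(targets=[0, 0, 0, 0, 0, 0, 0, 0, 0, 0, 0, 0, 0, 0, 0, 0, 0.5, 0, 0, 0, 0, 0, 0, 1.2, 0, 0, 0, 0, 0, 0, 2.2, 0, 0, 0, 0])

```text
time: 9.3
ee_pos: [0.434, -0.0224, 0.0799]
tcp_rot: [-180.0, -0.1, 166.8]
wrist_force: [0.5, 0.1, -0.9]
opening: 0.0103
```

```bash
python3 s.py w7 p62; python3 - <<'E'
# refine pockets from w5 : need pose there -> use scene again now
from h import *
c=camera("scene"); save(c,"scene2")
E
```

```text
[ 0.4364 -0.0226  0.0856] 9.35 0.010596308961061488
units to target [1.29 6.72] z: to .014 -2.39
px top/disc [722.17878751 266.64051815] [670.69109634 248.40040508]
```

View pics/w7.png

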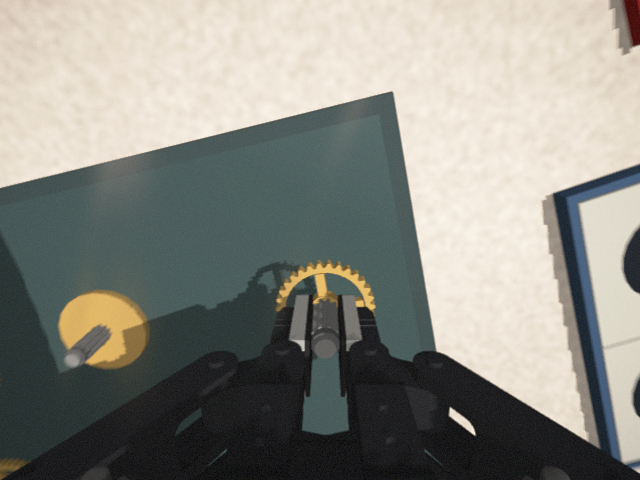

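View pics/scene2.png

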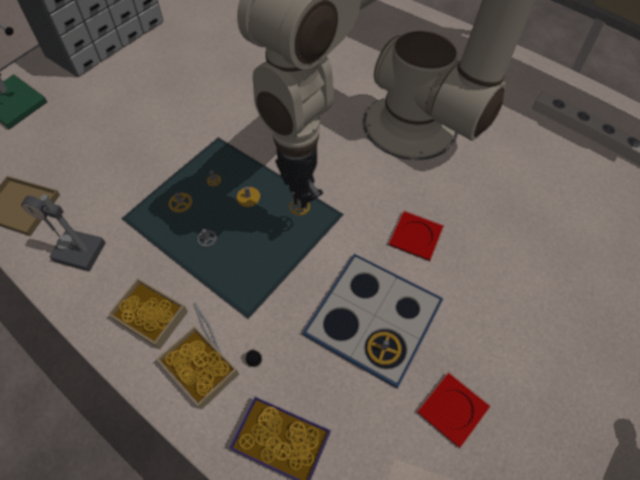

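Request:
apply_moves(targets=[0.2, 1.0, 0, 0, 0, 0, 0, 0.5, 2.5, 0, 0, 0, 0, 0, 0.8, 4.0, 0, 0, 0, 0, 0, 1.1, 5.5, 0, 0, 0, 0, 0, 1.34, 6.72, 0, 0, 0, 0, 0])

```text
time: 9.9
ee_pos: [0.475, 0.1814, 0.0796]
tcp_rot: [180.0, -0.0, 166.9]
wrist_force: [0.8, -0.3, -0.2]
opening: 0.0104
```

Request:
apply_moves(targets=[0, 0, -0.2, 0, 0, 0, 0, 0, 0, -0.2, 0, 0, 0, 0])

```text
time: 10.1
ee_pos: [0.4743, 0.1795, 0.0726]
tcp_rot: [-179.9, -0.1, 166.9]
wrist_force: [-0.3, -1.0, -0.8]
opening: 0.0103
```

```bash
python3 s.py w8 p62
```

```text
[0.4744 0.1788 0.0731] 10.15 0.010427125771419035
units to target [0.02 0.01] z: to .014 -1.97
px top/disc [324.75425218 283.82642232] [324.85513953 263.06763752]
```

View pics/w8.png

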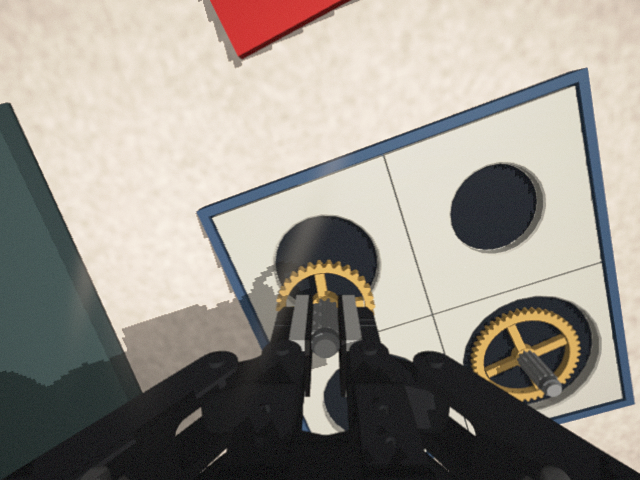

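Request:
apply_moves(targets=[0.02, 0.06, -0.7, 0, 0, 0, 0, 0.02, 0.06, -1.3, 0, 0, 0, 0, 0.02, 0.06, -1.7, 0, 0, 0, 0, 0.02, 0.06, -1.88, 0, 0, 0, 0, 0.02, 0.06, -1.88, 0, 0, 0, 0])

```text
time: 10.65
ee_pos: [0.4757, 0.1801, 0.0184]
tcp_rot: [-180.0, 0.0, 166.8]
wrist_force: [-0.4, 0.0, -0.2]
opening: 0.0102
```

Request:
apply_moves(targets=[0, 0, 0, 0, 0, 0, 0, 0, 0, 0, 0, 0, 0, 0.3, 0, 0, 0, 0, 0, 0, 0.5, 0, 0, 0, 0, 0, 0, 0.5])

```text
time: 11.05
ee_pos: [0.4758, 0.1809, 0.0178]
tcp_rot: [180.0, 0.0, 166.8]
wrist_force: [0.2, -0.4, -0.0]
opening: 0.0425
```

Request:
apply_moves(targets=[0, 0, 0.3, 0, 0, 0, 0.5, 0, 0, 1.3, 0, 0, 0, 0.5, 0, 0, 2.6, 0, 0, 0, 0.5])

```text
time: 11.35
ee_pos: [0.4746, 0.1806, 0.0957]
tcp_rot: [-179.9, -0.1, 166.8]
wrist_force: [0.6, 1.2, -0.3]
opening: 0.043
```

```bash
python3 s.py w9 w33
```

```text
[0.4775 0.1817 0.1036] 11.4 0.042572240298008504
units to target [ -0.5  -15.21] z: to .014 -2.99
px top/disc [-389.37356077  403.56954887] [-309.44121998  372.77812211]
```

View pics/w9.png

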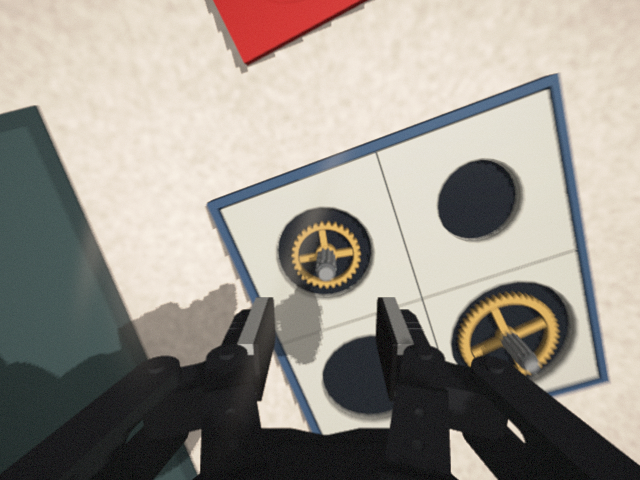

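Request:
apply_moves(targets=[0, -1.4, 0, 0, 0, 0, 0.5, 0, -2.9, 0, 0, 0, 0, 0.5, 0, -4.4, 0, 0, 0, 0, 0.5, 0, -5.9, 0, 0, 0, 0, 0.5, 0, -7.4, 0, 0, 0, 0, 0.5])

```text
time: 11.9
ee_pos: [0.4756, -0.0427, 0.0965]
tcp_rot: [180.0, 0.1, 166.9]
wrist_force: [1.2, 0.2, 0.0]
opening: 0.043
```

Request:
apply_moves(targets=[0, -1.5, 0, 0, 0, 0, 0.5, -0.1, -3.0, 0, 0, 0, 0, 0.5, -0.2, -4.5, 0, 0, 0, 0, 0.5, -0.3, -6.0, 0, 0, 0, 0, 0.5, -0.4, -7.4, 0, 0, 0, 0, 0.5])

```text
time: 12.4
ee_pos: [0.4634, -0.2652, 0.0964]
tcp_rot: [-180.0, 0.1, 166.8]
wrist_force: [0.8, 0.6, 0.7]
opening: 0.0427
```

Request:
apply_moves(targets=[-0.04, -0.38, -0.7, 0, 0, 0, 0.5, -0.04, -0.38, -1.5, 0, 0, 0, 0.5])

```text
time: 12.6
ee_pos: [0.4628, -0.2771, 0.0514]
tcp_rot: [-179.9, 0.1, 166.7]
wrist_force: [0.3, 0.8, -0.8]
opening: 0.0426
```

```bash
python3 s.py w10 w33
```

```text
[ 0.461  -0.2749  0.0466] 12.65 0.04285310287617467
units to target [0.05 0.01] z: to .014 -1.09
px top/disc [330.28329293 298.99043556] [329.57050832 273.63285809]
```

View pics/w10.png

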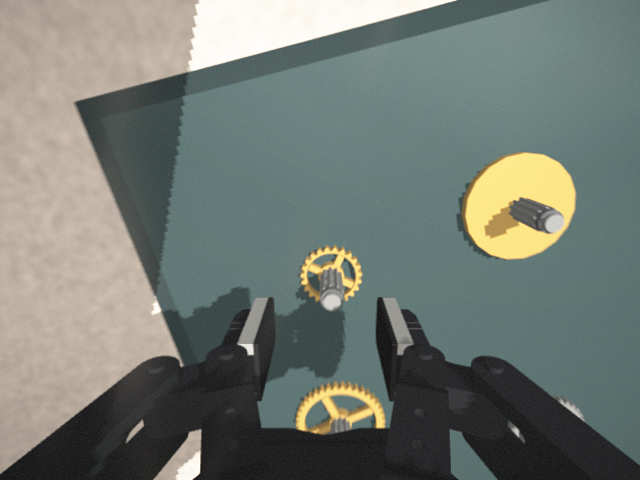

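Request:
apply_moves(targets=[0, 0, -0.7, 0, 0, 0, 0.5, 0, 0, -1.22, 0, 0, 0, 0.5, 0, 0, -1.22, 0, 0, 0, 0.0, 0, 0, -1.22, 0, 0, 0, 0.0, 0, 0, -1.22, 0, 0, 0, 0.0])

```text
time: 13.15
ee_pos: [0.4632, -0.2746, 0.0156]
tcp_rot: [-180.0, 0.1, 166.9]
wrist_force: [0.1, 0.5, -0.4]
opening: 0.0106
```

Request:
apply_moves(targets=[0, 0, 0, 0, 0, 0, 0, 0, 0, 0, 0, 0, 0, 0, 0, 0, 0.5, 0, 0, 0, 0, 0, 0, 1.2, 0, 0, 0, 0, 0, 0, 2.4, 0, 0, 0, 0])

```text
time: 13.65
ee_pos: [0.4613, -0.2739, 0.086]
tcp_rot: [179.9, -0.2, 166.8]
wrist_force: [0.2, 0.1, -1.2]
opening: 0.0107
```

```bash
python3 s.py w11 p51
```

```text
[ 0.4639 -0.2753  0.0936] 13.7 0.010402369292030445
units to target [-0.03 18.44] z: to .014 -2.65
px top/disc [1640.30700859   -7.18840877] [1422.7568958   15.8067485]
```

View pics/w11.png

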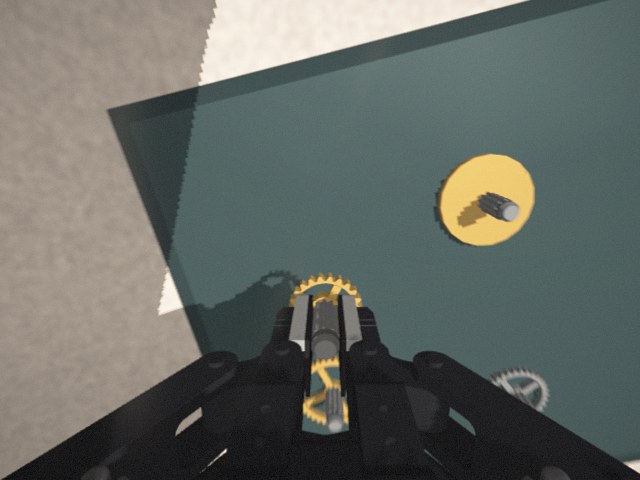

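Request:
apply_moves(targets=[0, 1.0, 0, 0, 0, 0, 0, 0, 2.4, 0, 0, 0, 0, 0, 0, 3.8, 0, 0, 0, 0, 0, 0, 5.2, 0, 0, 0, 0, 0, 0, 6.6, 0, 0, 0, 0, 0])

```text
time: 14.2
ee_pos: [0.4624, -0.0751, 0.0872]
tcp_rot: [180.0, 0.1, 166.8]
wrist_force: [0.8, 0.6, 0.2]
opening: 0.0104
```

Request:
apply_moves(targets=[0, 1.4, 0, 0, 0, 0, 0, 0, 2.8, 0, 0, 0, 0, 0, 0, 4.2, 0, 0, 0, 0, 0, 0, 5.6, 0, 0, 0, 0, 0, 0, 7.0, 0, 0, 0, 0, 0])

```text
time: 14.7
ee_pos: [0.4624, 0.1353, 0.0873]
tcp_rot: [180.0, 0.1, 166.8]
wrist_force: [1.1, -0.3, -0.2]
opening: 0.0106
```

Request:
apply_moves(targets=[0, 1.4, 0, 0, 0, 0, 0, 0, 2.8, 0, 0, 0, 0, 0, 0, 4.1, 0, 0, 0, 0, 0, 0, 4.85, -0.2, 0, 0, 0, 0, 0, 4.85, -0.4, 0, 0, 0, 0])

```text
time: 15.2
ee_pos: [0.4624, 0.2817, 0.0747]
tcp_rot: [179.9, 0.0, 167.0]
wrist_force: [-0.3, -0.2, -1.1]
opening: 0.0108
```

```bash
python3 s.py w12 p51
```

```text
[0.4619 0.2799 0.0733] 15.25 0.01038836941419102
units to target [ 0.04 -0.06] z: to .014 -1.98
px top/disc [318.59600071 283.0256961 ] [319.35925775 262.45143205]
```

View pics/w12.png

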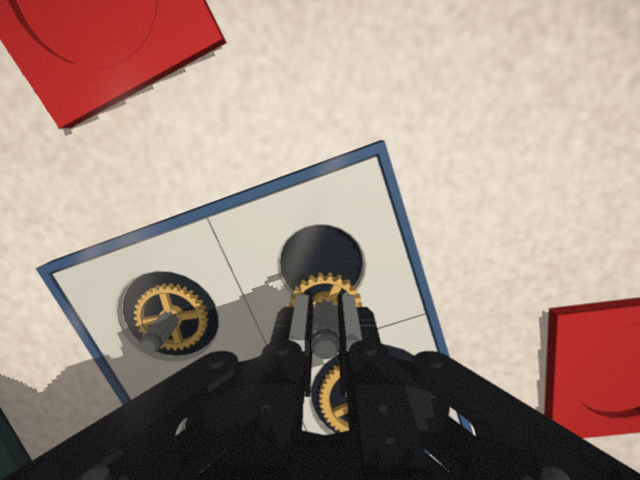

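Request:
apply_moves(targets=[0, 0, -0.7, 0, 0, 0, 0, 0, 0, -1.3, 0, 0, 0, 0, 0, 0, -1.7, 0, 0, 0, 0, 0, 0, -1.88, 0, 0, 0, 0, 0, 0, -1.88, 0, 0, 0, 0])

```text
time: 15.75
ee_pos: [0.4627, 0.2783, 0.0186]
tcp_rot: [180.0, 0.0, 166.8]
wrist_force: [0.3, 0.2, 0.2]
opening: 0.0104
```

Request:
apply_moves(targets=[0, 0, 0, 0, 0, 0, 0, 0, 0, 0, 0, 0, 0, 0.3, 0, 0, 0, 0, 0, 0, 0.5, 0, 0, 0, 0, 0, 0, 0.5])

```text
time: 16.15
ee_pos: [0.4626, 0.279, 0.0178]
tcp_rot: [180.0, 0.0, 166.8]
wrist_force: [1.1, -0.4, 0.7]
opening: 0.0427
```

Request:
apply_moves(targets=[0, 0, 0.3, 0, 0, 0, 0.5, 0, 0, 1.3, 0, 0, 0, 0.5, 0, 0, 2.6, 0, 0, 0, 0.5])

```text
time: 16.45
ee_pos: [0.4615, 0.2785, 0.0956]
tcp_rot: [-179.9, -0.1, 166.8]
wrist_force: [0.7, 0.3, 0.2]
opening: 0.0425
```

```bash
python3 s.py w13 w55
```

```text
[0.4641 0.2801 0.1038] 16.5 0.042873112839047135
units to target [  3.2  -19.04] z: to .014 -2.99
px top/disc [-408.19936858  556.86105353] [-336.10329053  514.80434894]
```

View pics/w13.png

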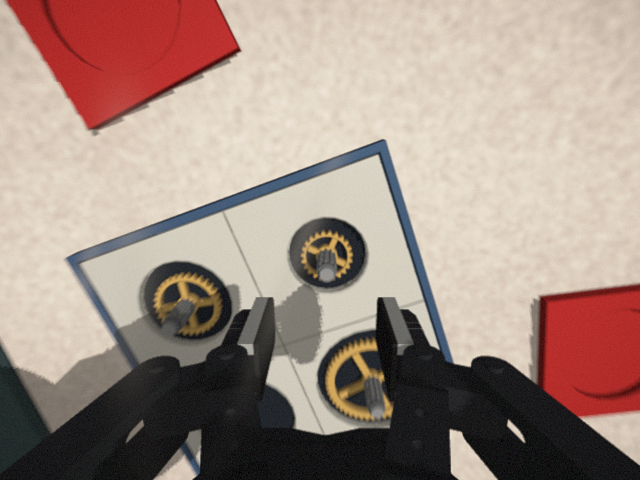

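Request:
apply_moves(targets=[0.2, -1.2, 0, 0, 0, 0, 0.5, 0.4, -2.6, 0, 0, 0, 0, 0.5, 0.7, -4.1, 0, 0, 0, 0, 0.5, 0.9, -5.6, 0, 0, 0, 0, 0.5, 1.2, -7.1, 0, 0, 0, 0, 0.5])

```text
time: 17.0
ee_pos: [0.4985, 0.0645, 0.0965]
tcp_rot: [180.0, 0.1, 166.9]
wrist_force: [1.7, 0.7, 0.7]
opening: 0.0428
```

Request:
apply_moves(targets=[0.2, -1.5, 0, 0, 0, 0, 0.5, 0.5, -3.0, 0, 0, 0, 0, 0.5, 0.8, -4.5, 0, 0, 0, 0, 0.5, 1.0, -6.0, 0, 0, 0, 0, 0.5, 1.2, -7.4, 0, 0, 0, 0, 0.5])

```text
time: 17.5
ee_pos: [0.5347, -0.1581, 0.0964]
tcp_rot: [-180.0, 0.1, 166.8]
wrist_force: [1.2, 0.1, -0.4]
opening: 0.0427
```

Request:
apply_moves(targets=[0.3, -1.5, 0, 0, 0, 0, 0.5, 0.6, -3.0, 0, 0, 0, 0, 0.5, 0.85, -4.5, 0, 0, 0, 0, 0.5, 0.85, -4.5, -0.7, 0, 0, 0, 0.5, 0.85, -4.5, -1.5, 0, 0, 0, 0.5])

```text
time: 18.0
ee_pos: [0.5606, -0.293, 0.0512]
tcp_rot: [-180.0, 0.1, 166.7]
wrist_force: [0.3, 1.2, -1.1]
opening: 0.0427
```

```bash
python3 s.py w14 w55
```

```text
[ 0.5586 -0.2912  0.0461] 18.05 0.04262051140273526
units to target [0.05 0.01] z: to .014 -1.07
px top/disc [329.38295397 299.03814536] [328.77082426 273.66760312]
```

View pics/w14.png

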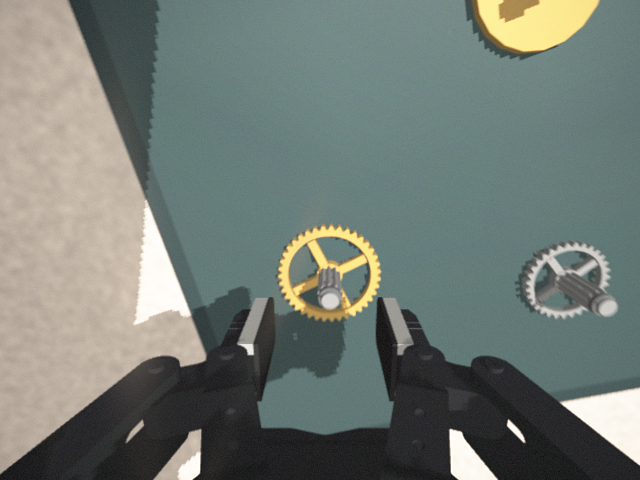

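Request:
apply_moves(targets=[0, 0, -0.7, 0, 0, 0, 0.5, 0, 0, -1.22, 0, 0, 0, 0.5, 0, 0, -1.22, 0, 0, 0, 0.0, 0, 0, -1.22, 0, 0, 0, 0.0, 0, 0, -1.22, 0, 0, 0, 0.0])

```text
time: 18.55
ee_pos: [0.5605, -0.2911, 0.0154]
tcp_rot: [-180.0, 0.1, 166.8]
wrist_force: [-0.7, -0.0, 0.1]
opening: 0.0103
```

Request:
apply_moves(targets=[0, 0, 0, 0, 0, 0, 0, 0, 0, 0, 0, 0, 0, 0, 0, 0, 0.5, 0, 0, 0, 0, 0, 0, 1.2, 0, 0, 0, 0, 0, 0, 2.6, 0, 0, 0, 0])

```text
time: 19.05
ee_pos: [0.5585, -0.2902, 0.091]
tcp_rot: [179.9, -0.3, 166.8]
wrist_force: [1.3, -0.0, -1.2]
opening: 0.0105
```

```bash
python3 s.py w15 p73
```

```text
[ 0.5614 -0.2918  0.1011] 19.1 0.010159845229560203
units to target [ 0.42 16.06] z: to .014 -2.9
px top/disc [1357.86507475   77.66841088] [1204.13580314   85.54391205]
```

View pics/w15.png

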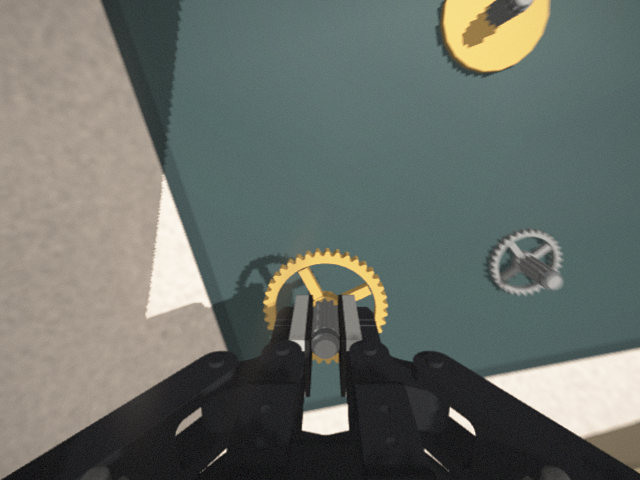

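Request:
apply_moves(targets=[0, 1.0, 0, 0, 0, 0, 0, 0, 2.4, 0, 0, 0, 0, 0, 0, 3.8, 0, 0, 0, 0, 0, 0, 5.2, 0, 0, 0, 0, 0, 0, 6.6, 0, 0, 0, 0, 0])

```text
time: 19.6
ee_pos: [0.56, -0.0915, 0.0934]
tcp_rot: [180.0, 0.1, 166.8]
wrist_force: [1.0, -0.3, -0.4]
opening: 0.0101
```

Request:
apply_moves(targets=[0.1, 1.4, 0, 0, 0, 0, 0, 0.2, 2.8, 0, 0, 0, 0, 0, 0.3, 4.2, 0, 0, 0, 0, 0, 0.4, 5.6, 0, 0, 0, 0, 0, 0.44, 7.0, 0, 0, 0, 0, 0])

```text
time: 20.1
ee_pos: [0.5734, 0.1188, 0.0935]
tcp_rot: [180.0, 0.1, 166.8]
wrist_force: [-0.1, -0.2, -1.0]
opening: 0.0101
```

Request:
apply_moves(targets=[0, 1.3, 0, 0, 0, 0, 0, 0, 2.2, 0, 0, 0, 0, 0, 0, 2.47, -0.3, 0, 0, 0, 0, 0, 2.47, -0.6, 0, 0, 0, 0, 0, 2.47, -0.6, 0, 0, 0, 0])

```text
time: 20.6
ee_pos: [0.5724, 0.19, 0.0725]
tcp_rot: [-179.9, -0.1, 166.8]
wrist_force: [-0.3, -0.2, -0.8]
opening: 0.0098
```

```bash
python3 s.py w16 p73
```

```text
[0.5727 0.1898 0.0732] 20.65 0.010119548274948684
units to target [0.04 0.01] z: to .014 -1.97
px top/disc [326.15575865 285.2703526 ] [326.08037405 264.33931702]
```

View pics/w16.png

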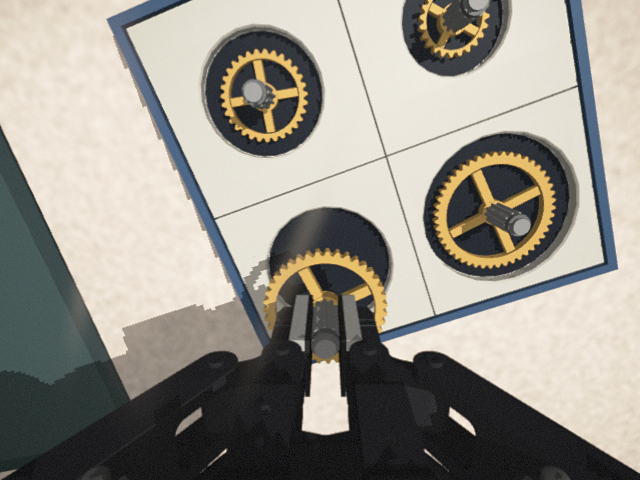

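Request:
apply_moves(targets=[0, 0.07, -0.7, 0, 0, 0, 0, 0, 0.07, -1.3, 0, 0, 0, 0, 0, 0.07, -1.7, 0, 0, 0, 0, 0, 0.07, -1.88, 0, 0, 0, 0, 0, 0.07, -1.88, 0, 0, 0, 0])

```text
time: 21.15
ee_pos: [0.5733, 0.1924, 0.0184]
tcp_rot: [-180.0, 0.0, 166.8]
wrist_force: [0.8, 0.6, -1.5]
opening: 0.0104
```

Request:
apply_moves(targets=[0, 0, 0, 0, 0, 0, 0, 0, 0, 0, 0, 0, 0, 0.3, 0, 0, 0, 0, 0, 0, 0.5, 0, 0, 0, 0, 0, 0, 0.5])

```text
time: 21.55
ee_pos: [0.5734, 0.1933, 0.0179]
tcp_rot: [180.0, 0.0, 166.8]
wrist_force: [-0.4, -0.1, 0.1]
opening: 0.0428
```

Request:
apply_moves(targets=[0, 0, 0.3, 0, 0, 0, 0.5, 0, 0, 1.3, 0, 0, 0, 0.5, 0, 0, 2.7, 0, 0, 0, 0.5, -1.0, 0, 3.9, 0, 0, 0, 0.5, -2.3, 0, 4.8, 0, 0, 0, 0.5])

```text
time: 22.05
ee_pos: [0.5045, 0.1933, 0.1644]
tcp_rot: [179.9, 0.1, 166.8]
wrist_force: [-0.8, 0.2, 0.4]
opening: 0.0429
```

Request:
apply_moves(targets=[-1.0, 0, 0.9, 0, 0, 0, 0.5, -2.0, 0, 1.5, 0, 0, 0, 0.5, -2.0, 0, 1.5, 0, 0, 0, 0.5, -2.0, 0, 1.5, 0, 0, 0, 0.5])

```text
time: 22.45
ee_pos: [0.4443, 0.1935, 0.208]
tcp_rot: [179.9, 0.1, 166.9]
wrist_force: [-0.1, -0.6, 0.3]
opening: 0.0429
```

```bash
cat > fin.py <<'E'
from h import *
c=camera("scene"); save(c,"fin_scene"); w=camera("wrist"); save(w,"fin_w"); s=camera("side"); save(s,"fin_side")
for n,c in (("scene",c),("wrist",w),("side",s)):
    hsv=cv2.cvtColor(c["img"],cv2.COLOR_RGB2HSV); m=cv2.inRange(hsv,(15,120,80),(35,255,255))
    k,lab,st,ce=cv2.connectedComponentsWithStats(cv2.morphologyEx(m,cv2.MORPH_CLOSE,np.ones((3,3))))
    print(n)
    for i in range(1,k):
        if st[i,4]<25: continue
        hull=cv2.convexHull(np.argwhere(lab==i)[:,::-1].astype(np.float32))
        P=np.array([onz(c,*q,0.012)[:2] for q in hull[:,0]],np.float32); (x,y),r=cv2.minEnclosingCircle(P)
        if .1<np.hypot(x,y)<.8 and r<.05: print(" brass",round(x,4),round(y,4),round(2000*r,1))
    # module-top light region minAreaRect
    m=cv2.inRange(hsv,(0,0,130),(180,40,255))
o=bot.get_obs(); print(o["ee_pos"],o["time"],o["wrist_force"])
E
python3 fin.py
```

```text
scene
 brass 0.4499 -0.1706 47.2
 brass 0.4756 0.1803 44.1
 brass 0.4633 0.2787 31.9
 brass 0.573 0.1927 55.4
 brass 0.5624 0.2885 66.6
wrist
 brass 0.4643 0.2777 34.0
 brass 0.4771 0.1807 44.1
 brass 0.4762 0.1688 9.7
 brass 0.5628 0.2876 68.0
 brass 0.5736 0.1925 56.8
side
 brass 0.5635 0.288 67.9
 brass 0.5741 0.1915 55.9
 brass 0.4628 0.2772 32.3
 brass 0.4769 0.1789 45.1
 brass 0.4458 -0.1756 53.8
[0.44452426 0.19313185 0.20590941] 22.6 [0.30512316 0.84516233 0.35571121]
```

View pics/fin_w.png

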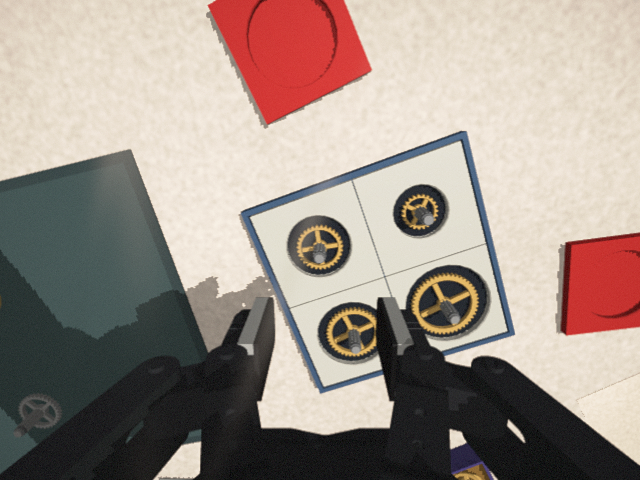

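View pics/fin_side.png

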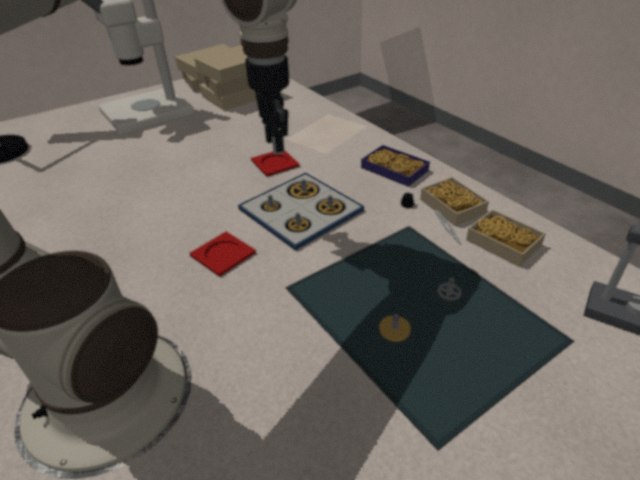

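All four wheels lie flat inside their pockets, within about 3 mm of the measured pocket centres. The blank and the steel wheel are where they began, and the gripper is clear.

```bash
python3 -c "
from h import *
print(bot.job_done())"
```

```text
the job is handed in; nothing more can be done
None
```

All four spoked brass wheels are in the pockets of their own size, pinion up. I picked each one up by its pinion, set it down less than about 1 mm above the pocket floor, and then released it. I handed the job in at about 22.6 s of the 93 s allowed.

**Wheel positions:** In the last scene, wrist and side pictures, the wheel centres agreed to within about 2 mm. They lay about 3 mm or less from the measured pocket centres, against the 13 mm limit. In those pictures the wheels look flat and below the pocket rims, but I did not measure their height or tilt.

**Steel wheel and blank:** I never touched either. The steel wheel shows at the same pixels in the side picture before and after. For the blank, the final automatic measurement was 2–5 mm off its starting position and too small in diameter. I put this down to the arm's shadow falling on it, because it also shows at the same pixels as before.

**Contact forces:** Wrist force readings at the end of each move stayed below about 4 N, and at the end the gripper was clear of everything.

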